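# Make up the light kit and the stand kit on the display-hardware packing bench

### The job

Make up the two hardware kits from the parts on the bench, one part to a compartment, each set down (not dropped) right way up and flat on the compartment's floor: in the blue tray the black spotlight goes in the widest compartment at one end, the white power adapter in the middle one and the red hex-key set in the narrow one at the other end; in the brown cardboard tray the aluminium pole base goes in the wide compartment and the yellow hex-key set in the narrow one. Leave the screw jar and the green tape roll where they stand, and the two trays where they are.

Things in the scene. Friction and masses are not known exactly. Their poses are not given: they have to be found in the camera images.
- spotlight: Black LED display spotlight lying lens up, with a pale lens and six yellow emitters on top and steel bracket ears at its ends; 95 (x) by 62 (y) by 52 high, about 0.42 kg. The flat-sided housing to grip is 80 by 62, symmetric about the origin. Origin at the centre of its underside, x along its length, z up.
- adapter: White power adapter brick with rounded edges, grey slots on top, a black inlet at its -x end; 100 (x) by 46 (y) by 38 high, about 0.32 kg. Origin at the centre of its underside, x along its length, z up.
- red_keys: Red folding hex-key set standing on its long edge, steel keys folded into its top; 96 (x) by 30 (y) by 36 high, about 0.13 kg. Origin at the centre of its underside, x along its length, z up.
- yellow_keys: Yellow folding hex-key set, a bigger one of the same form; 104 (x) by 34 (y) by 40 high, about 0.17 kg. Origin at the centre of its underside, x along its length, z up.
- pole_base: Aluminium pole base: a round flange 80 across and 8 thick with an upright socket tube 34 across on its middle, 60 high in all (grip the tube), about 0.33 kg. Origin at the centre of its underside, z up along the tube.
- blue_tray: Blue plastic tray, loose, 0.4 kg, 132 (x) by 240 (y); floor 3 thick, walls 4 thick, outer ones 18 high and partitions 14, from the underside. Three compartments along y, each 124 long in x: widest, 92 wide, centred at y = +70; middle, 74 wide, at y = -17; narrow, 58 wide, at y = -87. Origin: centre of the underside, z up; at the start x points away from the robot within 12 degrees, +y to its left.
- carton: Brown cardboard tray, loose, 0.4 kg, 132 (x) by 182 (y); floor 3 thick, walls 4 thick, outer ones 18 high and partitions 14, from the underside. Two compartments along y, each 124 long in x: wide, 108 wide, centred at y = +33; narrow, 62 wide, at y = -56. Origin: centre of the underside, z up; at the start x points away from the robot within 12 degrees, +y to its left.
- screw_jar: Amber jar with an orange screw cap, 52 across and 62 high; not wanted in these kits. Origin at the centre of its underside, z up.
- tape_roll: Green roll of mounting tape lying flat, 70 across and 28 high; not wanted in these kits. Origin at the centre of its underside, z up.

How it is judged:
By the outcome, as a careful person would: the job done as asked, in the order asked, and still so for the second after the job is handed in, with the robot touching nothing.
It also fails if it takes over 122 s, if anything falls off the work surface, if the arm or the gripper's body presses on something with over 40 N, if the wrist force passes 120 N, or if a joint passes its speed limit or range.

### The arm

A 7-joint arm with a two-finger parallel gripper is mounted at the origin on the work surface. World frame = base frame: x ahead of the robot, y to its left, z up, the work surface at z = 0. Lengths are in m, angles in rad, forces in N, time in s.
With the tool pointing down it reaches from about 0.4 to 0.85 m from the base axis. Payload 4.5 kg.
Tool frame: the origin (TCP) lies at the very end of the fingers, on their centre line; the grasp point (between the pads) lies 19 mm behind it; z points along the fingers, y is the line along which they close (so a half turn about z gives the same grasp; the last joint's range is limited). The gripper opens to 88 mm and grips with 3 to 60 N. Pads are 18 mm wide; open, the fingers measure 123 mm over their backs; the gripper's body (75 mm by 187 mm) begins 45 mm behind the grasp point.
Start: joints at [0.034, 0.689, -0.195, 1.565, 0.157, 0.902, -0.215], TCP at [0.625, 0, 0.239] pointing down, gripper open.
Joint ranges: [-3.01, 3.01], [-0.46, 2.08], [-1.47, 1.51], [0.13, 2.56], [-1, 4.14], [0.04, 2.09], [-2.66, 2.66]. Speed limits (rad/s): [2.57, 2.57, 3.14, 3.14, 3.14, 3.14, 3.14].

### API

Orientations are given as a unit quaternion [x, y, z, w].
In Python, from plant import r, optics gives the robot as it stands.
- The arm moves only by the tool servo_tool, never from a script. Its arguments are lists of equal length, an entry for each row: "translation": the shift along the tool's x, y, z in m, a list of three; "turn": the turn, a rotation vector about the tool's x, y, z in rad, a list of three. In form: {"translation": [[dx, dy, dz], ...], "turn": [[rx, ry, rz], ...]}. A call has 1 to 10 rows; each row shifts and turns the commanded pose from where the row before left it, along the tool's axes as they then stand; what a row does not reach is not made up. A row lasts 1/8 s, in which the tool goes at most 62.5 mm and 10.7 degrees, less where a joint would pass 70% of its speed; a pose out of reach is approached as far as the arm can. A call is refused whole if a number of a shift passes 0.0625 or a number of a turn 0.188, either way. A call with a gripper value outside its range is refused whole. "grip" is the opening, from 0 (shut) to 1 (fully open), set as the call begins (left out, the last holds). The fingers move at their own pace and stop on an object; "grip_force" is the grip in N (left out, the last holds). Time passes only in rows, so rows that do not move let the fingers close. It gives the time, the measured TCP pose, the force, the opening and the grip force at its end, in the units of the state.
- r.get_state(): the state, without advancing time (a new reading comes with each control period).
- optics.snapshot(name): name is "scene" or "side" or "wrist"; returns a dict with "img" (400x640x3 uint8, red, green, blue), "z_map" (400x640 float32, m along the optical axis (not along the pixel's ray), 0 where there is no reading), "mtx" (3x3 intrinsics, pixels), "R" (3x3) and "t" (3): a world point X has camera coordinates R X + t. Camera axes: x right, y down, z forward; pixel columns grow to the right and rows downward; lengths in m; the calibration is good to about 2 mm. A picture is of the moment at which its call begins.
- r.finish_job(): hands the job in; it is judged then, once.
The state is a dict: "clock": time; "q": joint angles; "qd": joint speeds; "joint_torque": joint torques, N m; "tool_pos": TCP position; "eef_rot": TCP orientation; "contact_force": force on the tool from outside, world axes, zero at the start; "moment": the same for the moment, N m; "opening": opening from 0.0 (shut) to 1.0 (fully open); "finger_force": force on a finger pad.
Only numpy, scipy, OpenCV 4.12 (cv2) and the standard library are available. Lean on these libraries where they do the work, as an engineer would, in place of code of your own. Each camera call takes 0.05 s, during which the arm holds its last target. There are 200 camera calls.

## Working session

There is one attempt and no reset: what is moved stays moved. The work goes in short steps, Python scripts to look and compute and a tool call to move; the robot and the scene stay as the last step left them, time stands still between calls to the robot, and variables do not carry over. Pictures are saved under pics/ and viewed, at most 14 in all, crops included, and the job is handed in when it is done.

Besides the shell and the picture viewer there is one more tool, called after ">>>" by a JSON object that holds its "api" and its "payload", one argument or row to a line. servo_tool: Moves the arm, as the interface text tells. Its arguments: {"type":"object","properties":{"translation":{"type":"array"},"turn":{"type":"array"},"grip":{"type":"number"},"grip_force":{"type":"number"}},"required":["translation","turn"]}

```bash
mkdir -p pics; ls
python3 - <<'E'
from plant import r, optics
import cv2
for n in("scene","side"):
    s=optics.snapshot(n); cv2.imwrite(f"pics/{n}0.png",s["img"][:,:,::-1]); print(n,s["mtx"].tolist(),s["R"].round(3).tolist(),s["t"].round(3).tolist(),(s["z_map"]>0).mean())
print(r.get_state())
E
```

```text
pics
scene [[419.2979491602954, 0.0, 317.97950876754487], [0.0, 419.2979491602954, 204.39265101629218], [0.0, 0.0, 1.0]] [[0.333, 0.943, 0.003], [0.745, -0.262, -0.613], [-0.578, 0.207, -0.79]] [-0.184, -0.381, 1.422] 0.99616796875
side [[470.6771710742493, 0.0, 319.1116037327485], [0.0, 470.6771710742493, 194.3396029443381], [0.0, 0.0, 1.0]] [[-0.757, -0.653, -0.014], [-0.459, 0.548, -0.7], [0.465, -0.523, -0.714]] [0.413, 0.262, 1.173] 0.99595703125
{'clock': 0.1, 'q': array([ 0.03380569,  0.68991286, -0.19454664,  1.56625819,  0.15731368,
        0.90248722, -0.2150902 ]), 'qd': array([-0.00070695, -0.00142199, -0.0002612 , -0.00349917, -0.00300911,
        0.00095168, -0.00137432]), 'joint_torque': array([-3.08775299e-03, -5.28501892e+01, -1.27141513e+00, -1.53837240e+01,
       -5.25604945e-02,  1.96265515e-03,  5.71585565e-05]), 'tool_pos': array([ 6.24423406e-01, -3.58539798e-05,  2.37978110e-01]), 'eef_rot': array([ 7.07067066e-01,  7.07146000e-01, -6.29747410e-04, -5.49372218e-04]), 'contact_force': array([-0.51141057, -0.044647  ,  0.7626709 ]), 'moment': array([-0.02254942,  0.01540914,  0.00606614]), 'finger_force': 0.0, 'opening': 0.9993917732512195}
```

View pics/scene0.png

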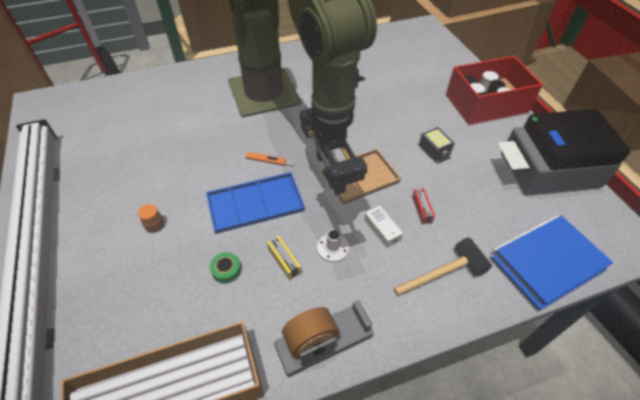

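View pics/side0.png

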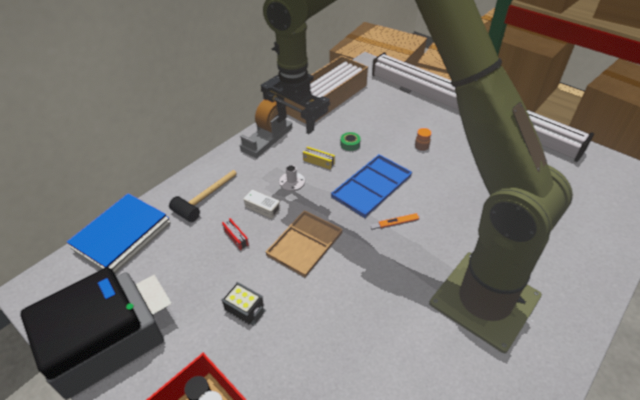

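Both views show the scene: the blue tray at (255,203) in the scene view, carton (365,175) partly hidden by the gripper, spotlight (437,145), adapter (383,223), red keys (424,205), yellow keys (284,256), pole base (333,245), tape (224,266), jar (150,217). Extra clutter: knife (270,158), hammer (445,265). In the side view the carton is clear at (304,243).

```bash
cat > h.py <<'E'
from plant import r, optics
import numpy as np, cv2
def cloud(n, s=None):
    s=s or optics.snapshot(n); Z=s["z_map"]; K=s["mtx"]
    v,u=np.mgrid[:400,:640]
    P=np.stack([(u-K[0,2])/K[0,0]*Z,(v-K[1,2])/K[1,1]*Z,Z],-1)
    W=(P-s["t"])@s["R"]; W[Z==0]=np.nan
    return s,W
def rect(p):
    c,(a,b),t=cv2.minAreaRect((p*1000).astype(np.float32))
    if a<b: a,b,t=b,a,t+90
    t=(t+90)%180-90
    return np.round(c,1),round(a,1),round(b,1),round(t,1)   # t = direction of long side, deg
E
python3 - <<'E'
from h import *
seeds={"scene":dict(spot=(437,143),adapter=(383,223),red=(424,205),yellow=(284,256),pole=(333,235),tape=(224,266),jar=(150,213),blue=(255,203),carton=(375,175)),
"side":dict(spot=(242,300),adapter=(262,203),red=(235,233),yellow=(319,157),pole=(292,172),tape=(350,140),jar=(424,136),blue=(370,185),carton=(304,243))}
for n in seeds:
    s,W=cloud(n); hsv=cv2.cvtColor(s["img"],cv2.COLOR_RGB2HSV)
    z=W[...,2]; t=z[(abs(z)<.015)&(abs(W[...,0]-.6)<.3)&(abs(W[...,1])<.4)]; print(n,"table z",np.median(t),t.std())
    m=((z>.008)&(z<.09)&(W[...,0]>.25)).astype(np.uint8)
    k,L=cv2.connectedComponents(m,connectivity=4)
    for o,(u,v) in seeds[n].items():
        w=L[v-6:v+7,u-6:u+7]; w=w[w>0]
        if o in("blue","carton"):
            lo,hi=((100,100,60),(125,255,255)) if o=="blue" else ((8,70,60),(22,255,255))
            c=cv2.inRange(hsv,lo,hi); kk,LL=cv2.connectedComponents(c)
            M=LL==LL[v,u]; p=W[M]; p=p[p[:,2]<.04]
        else:
            if not len(w): print(o,"none");continue
            p=W[L==np.bincount(w).argmax()]
        h=np.nanpercentile(p[:,2],97); top=p[p[:,2]>h-.008]
        print(o,len(p),"h",round(h,4),"all",*rect(p[:,:2]),"| top",*rect(top[:,:2]))
E
```

```text
scene table z 0.00016904893165752515 0.0027448066735732204
spot 787 h 0.0539 all [442.7 405.3] 90.3 69.8 10.3 | top [438.7 405.1] 82.3 68.9 10.4
adapter 831 h 0.0404 all [649.1 136.2] 102.4 48.7 12.2 | top [649.7 136.4] 99.9 47.2 11.2
red 484 h 0.0375 all [625.2 263.2] 97.2 32.3 -11.0 | top [625.3 263.5] 97.0 31.6 -11.0
yellow 700 h 0.0415 all [ 655.6 -125.6] 103.2 34.7 13.4 | top [ 655.6 -125.4] 103.1 34.3 13.3
pole 420 h 0.0621 all [653.9   2.3] 70.6 60.7 49.4 | top [ 6.576e+02 -6.000e-01] 32.9 31.9 -47.9
tape 725 h 0.031 all [ 632.3 -262.8] 69.4 68.6 22.8 | top [ 631.9 -262.7] 68.9 68.6 18.9
jar 533 h 0.0641 all [ 442.3 -410.6] 50.0 49.0 39.0 | top [ 439.6 -410.8] 46.7 44.3 23.0
blue 3597 h 0.0181 all [ 456.3 -146.4] 237.2 135.6 88.8 | top [ 456.9 -146.4] 237.1 134.9 88.5
carton 1327 h 0.0181 all [462.9 156.1] 181.9 133.7 -83.6 | top [463.4 156.2] 182.3 132.6 -83.4
side table z 0.0002693552440511768 0.0034357569768052212
spot 1137 h 0.0549 all [432.8 406.5] 89.4 64.9 7.6 | top [436.6 406.9] 81.5 64.8 7.4
adapter 608 h 0.0413 all [645.8 140.3] 102.9 49.2 9.9 | top [646.9 140.1] 100.7 48.7 9.9
red 400 h 0.0385 all [622.8 268. ] 99.5 31.5 -12.5 | top [623.4 267.9] 98.2 31.4 -13.0
yellow 439 h 0.0418 all [ 652.6 -121.1] 105.7 40.5 14.5 | top [ 652.6 -120.5] 104.7 37.7 11.9
pole 255 h 0.0624 all [653.   -2.5] 62.3 55.7 10.0 | top [655.    2.5] 33.4 33.4 -84.8
tape 296 h 0.0316 all [ 630.1 -260.2] 75.0 64.2 -50.9 | top [ 630.6 -260.3] 74.9 64.0 -52.9
jar 296 h 0.0652 all [ 437.1 -403.6] 51.4 47.6 -27.2 | top [ 438.4 -406.6] 46.8 42.7 -59.0
blue 2445 h 0.0188 all [ 459.8 -144.3] 246.2 146.1 88.9 | top [ 454.3 -143.1] 244.1 135.1 88.9
carton 2610 h 0.0185 all [465.8 160.4] 185.8 147.1 -83.8 | top [460.4 160. ] 185.5 136.3 -83.7
```

```bash
cat >> h.py <<'E'
from scipy.spatial.transform import Rotation as Ro
def go(x,y,z,yaw):
    "turn (tool axes), then shift in tool axes as they stand after the turn; yaw = world angle of tool x, deg"
    s=r.get_state(); R0=Ro.from_quat(s["eef_rot"])
    R1=Ro.from_euler("z",yaw,degrees=True)*Ro.from_euler("x",180,degrees=True)
    print("t",round(s["clock"],2),"turn",(R0.inv()*R1).as_rotvec().round(3),"shift mm",(1000*R1.inv().apply(np.array([x,y,z])-s["tool_pos"])).round(1))
def wrist(zlo,h,cx,cy,rad=.08,save=None):
    "top-face rectangle of an object of height h near cx,cy"
    s,W=cloud("wrist")
    if save: cv2.imwrite(f"pics/{save}.png",s["img"][:,:,::-1])
    d=np.hypot(W[...,0]-cx,W[...,1]-cy)
    p=W[(d<rad)&(W[...,2]>zlo)&(W[...,2]<h+.015)]; print(len(p), "z97" ,np.percentile(p[:,2],97).round(4), "all",*rect(p[:,:2]))
    t=p[p[:,2]>h-.008]; print("top",*rect(t[:,:2]),"mean",(1000*t[:,:2].mean(0)).round(1))
    return s,W
E
python3 -c "
from h import *
go(.4375,.406,.2,9)"
```

```text
t 0.2 turn [-1.000e-03  1.000e-03  1.414e+00] shift mm [-121.3 -430.3   38.2]
```

>>> {"api": "servo_tool", "payload": {
  "translation": [
    [0,0,0],
    [0,0,0],
    [0,0,0],
    [0,0,0],
    [0,0,0],
    [0,0,0],
    [0,0,0],
    [0,0,0]
  ],
  "turn": [
    [0,0,0.177],
    [0,0,0.177],
    [0,0,0.177],
    [0,0,0.177],
    [0,0,0.177],
    [0,0,0.177],
    [0,0,0.177],
    [0,0,0.177]
  ],
  "grip": 1
}}

```text
clock: 1.2
tool_pos: [0.6248, 0.0002, 0.2385]
eef_rot: [0.997, 0.075, -0.0, -0.0]
contact_force: [-0.9, -0.1, 0.5]
opening: 0.995
finger_force: 0.0
```

>>> {"api": "servo_tool", "payload": {
  "translation": [
    [-0.012,-0.043,0.002],
    [-0.012,-0.043,0.002],
    [-0.012,-0.043,0.002],
    [-0.012,-0.043,0.002],
    [-0.012,-0.043,0.002],
    [-0.012,-0.043,0.002],
    [-0.012,-0.043,0.002],
    [-0.012,-0.043,0.002],
    [-0.012,-0.043,0.002],
    [-0.012,-0.043,0.002]
  ],
  "turn": [
    [0,0,0],
    [0,0,0],
    [0,0,0],
    [0,0,0],
    [0,0,0],
    [0,0,0],
    [0,0,0],
    [0,0,0],
    [0,0,0],
    [0,0,0]
  ]
}}

```text
clock: 2.45
tool_pos: [0.4393, 0.4077, 0.2186]
eef_rot: [0.997, 0.077, -0.0, 0.0]
contact_force: [0.6, 1.2, -0.3]
opening: 1.003
finger_force: 0.0
```

```bash
python3 -c "
from h import *
go(.4375,.406,.2,9)
s,W=wrist(.01,.052,.4375,.406,save='w1')
print(s['R'].round(2).tolist(),s['t'])"
```

```text
t 2.45 turn [ 0.     0.    -0.002] shift mm [-2.   1.4 18.6]
4871 z97 0.0538 all [438.5 407.1] 94.6 62.2 8.9
top [438.6 407.1] 79.4 62.1 8.9 mean [440.5 407.3]
[[0.15, -0.99, 0.0], [-0.94, -0.15, 0.29], [-0.29, -0.05, -0.96]] [0.33488502 0.43997082 0.51705078]
```

View pics/w1.png

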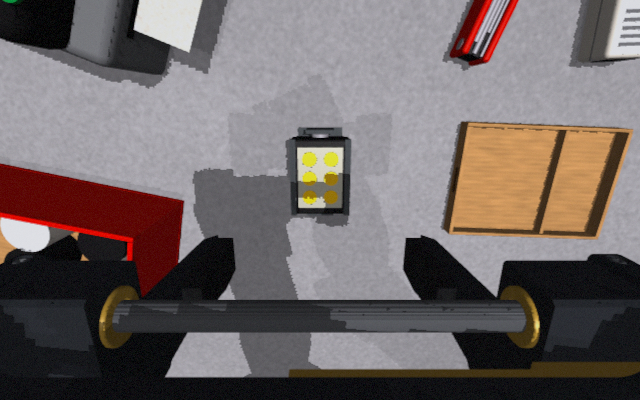

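```bash
python3 -c "
from h import *
go(.4385,.407,.02,8.9)
for n in ('wrist','scene','side'):
  s,W=cloud(n)
  d=W-np.array([.4385,.407,0]); t=np.deg2rad(8.9)
  a=d[...,0]*np.cos(t)+d[...,1]*np.sin(t); b=-d[...,0]*np.sin(t)+d[...,1]*np.cos(t)
  if n!='scene':
    m=(abs(a)<.06)&(b>.04)&(b<.2)&(W[...,2]>.03)&(W[...,2]<.13)
    print(n,m.sum(), b[m].min() if m.any() else '')
  if n=='wrist':
    hsv=cv2.cvtColor(s['img'],cv2.COLOR_RGB2HSV); c=cv2.inRange(hsv,(8,70,60),(22,255,255)); k,L=cv2.connectedComponents(c); p=W[L==L[180,490]]; p=p[p[:,2]<.03]; print(len(p),rect(p[:,:2]),rect(p[p[:,2]>.012][:,:2]))
"
```

```text
t 2.5 turn [-0.006  0.003  0.009] shift mm [  2.7   9.2 197.8]
wrist 2176 0.1663171817797216
17943 (array([460.3, 149. ]), 203.3, 137.2, -83.4) (array([461.5, 158.6]), 184.4, 131.8, -83.4)
side 339 0.16749721053493966
```

>>> {"api": "servo_tool", "payload": {
  "translation": [
    [0,0,0],
    [0,0,0]
  ],
  "turn": [
    [0,0,0],
    [0,0,0]
  ]
}}

```text
clock: 2.9
tool_pos: [0.441, 0.405, 0.2189]
eef_rot: [0.997, 0.076, 0.0, 0.0]
contact_force: [0.2, 0.0, 1.2]
opening: 1.0
finger_force: 0.0
```

```bash
python3 -c "
from h import *
go(.4385,.407,.02,8.9)
wrist(.01,.052,.4375,.406)
go(.4385,.407,.02,8.9)
"
```

```text
t 2.9 turn [ 0.001 -0.    -0.003] shift mm [ -2.2  -2.4 198.9]
4863 z97 0.0538 all [437.9 406.9] 95.8 62.1 8.7
top [437.9 406.9] 80.9 62.1 8.7 mean [440.7 407.3]
t 2.95 turn [ 0.    -0.    -0.003] shift mm [ -2.1  -2.1 198.9]
```

>>> {"api": "servo_tool", "payload": {
  "translation": [
    [-0.002,-0.002,0.03],
    [0,0,0.03],
    [0,0,0.03],
    [0,0,0.03],
    [0,0,0.03],
    [0,0,0.02],
    [0,0,0.015],
    [0,0,0.01],
    [0,0,0.004],
    [0,0,0]
  ],
  "turn": [
    [0,0,0],
    [0,0,0],
    [0,0,0],
    [0,0,0],
    [0,0,0],
    [0,0,0],
    [0,0,0],
    [0,0,0],
    [0,0,0],
    [0,0,0]
  ]
}}

```text
clock: 4.2
tool_pos: [0.4381, 0.4082, 0.02]
eef_rot: [0.997, 0.077, 0.0, -0.0]
contact_force: [-0.9, -0.2, 0.3]
opening: 0.997
finger_force: 0.0
```

>>> {"api": "servo_tool", "payload": {
  "translation": [
    [0,0,0],
    [0,0,0],
    [0,0,0],
    [0,0,0],
    [0,0,0]
  ],
  "turn": [
    [0,0,0],
    [0,0,0],
    [0,0,0],
    [0,0,0],
    [0,0,0]
  ],
  "grip": 0.2,
  "grip_force": 30
}}

```text
clock: 4.82
tool_pos: [0.4381, 0.4077, 0.02]
eef_rot: [0.997, 0.077, 0.0, 0.0]
contact_force: [0.2, -1.8, 5.2]
opening: 0.701
finger_force: 30.0
```

>>> {"api": "servo_tool", "payload": {
  "translation": [
    [0,0,-0.01],
    [0,0,-0.02],
    [0,0,-0.03],
    [0,0,-0.03],
    [0,0,-0.02],
    [0,0,-0.01],
    [0,0,0]
  ],
  "turn": [
    [0,0,0],
    [0,0,0],
    [0,0,0],
    [0,0,0],
    [0,0,0],
    [0,0,0],
    [0,0,0]
  ]
}}

```text
clock: 5.7
tool_pos: [0.438, 0.4084, 0.1406]
eef_rot: [0.997, 0.077, 0.001, -0.001]
contact_force: [-0.4, -0.0, -3.8]
opening: 0.701
finger_force: 30.0
```

```bash
cat >> h.py <<'E'
TR=dict(blue=(.4556,-.1448,-1.2),carton=(.462,.158,6.4))
def dest(tr,ly,tip):
    x,y,a=TR[tr]; t=np.deg2rad(a); X,Y=x-ly*np.sin(t),y+ly*np.cos(t); print("dest",round(X,4),round(Y,4)); go(X,Y,tip,a)
E
python3 -c "
from h import *
dest('blue',.070,.14)"
```

```text
dest 0.4571 -0.0748
t 5.7 turn [-0.001 -0.001  0.176] shift mm [ 29.2 482.7   0.6]
```

>>> {"api": "servo_tool", "payload": {
  "translation": [
    [0,0,0],
    [0.003,0.05,0],
    [0.003,0.054,0],
    [0.003,0.054,0],
    [0.003,0.054,0],
    [0.003,0.054,0],
    [0.003,0.054,0],
    [0.003,0.054,0],
    [0.003,0.054,0],
    [0.003,0.05,0]
  ],
  "turn": [
    [0,0,0.176],
    [0,0,0],
    [0,0,0],
    [0,0,0],
    [0,0,0],
    [0,0,0],
    [0,0,0],
    [0,0,0],
    [0,0,0],
    [0,0,0]
  ]
}}

```text
clock: 6.95
tool_pos: [0.4544, -0.0724, 0.1392]
eef_rot: [1.0, -0.011, -0.0, 0.0]
contact_force: [0.8, -0.4, -3.3]
opening: 0.699
finger_force: 30.0
```

>>> {"api": "servo_tool", "payload": {
  "translation": [
    [0,0,0],
    [0,0,0],
    [0,0,0]
  ],
  "turn": [
    [0,0,0],
    [0,0,0],
    [0,0,0]
  ]
}}

```text
clock: 7.32
tool_pos: [0.4547, -0.0687, 0.1394]
eef_rot: [1.0, -0.009, -0.0, -0.0]
contact_force: [-0.2, 0.3, -4.1]
opening: 0.699
finger_force: 30.0
```

```bash
python3 -c "
from h import *
dest('blue',.070,.14)
s,W=cloud('wrist'); cv2.imwrite('pics/w2.png',s['img'][:,:,::-1])
hsv=cv2.cvtColor(s['img'],cv2.COLOR_RGB2HSV); c=cv2.inRange(hsv,(100,100,40),(125,255,255))
m=(c>0)&(W[...,2]<.03)&(abs(W[...,0]-.456)<.12)&(abs(W[...,1]+.145)<.18); p=W[m]; print(len(p),rect(p[:,:2]),rect(p[p[:,2]>.012][:,:2]))
"
```

```text
dest 0.4571 -0.0748
t 7.33 turn [-0.001  0.001  0.003] shift mm [ 2.5  6.  -0.6]
27240 (array([ 450.9, -152.8]), 254.6, 140.0, 88.4) (array([ 454.6, -146.3]), 241.0, 132.1, 88.6)
```

View pics/w2.png

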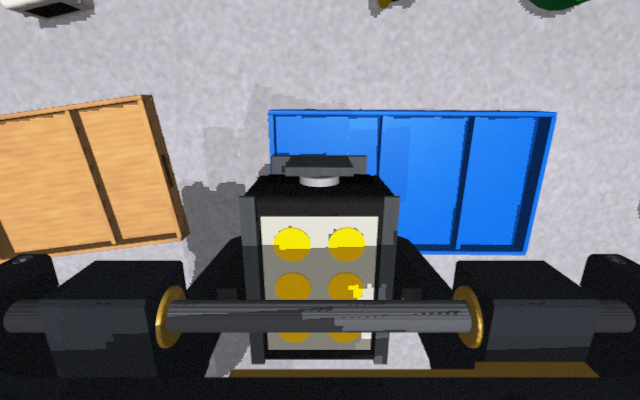

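>>> {"api": "servo_tool", "payload": {
  "translation": [
    [0.002,0.0075,0],
    [0,0,0.02],
    [0,0,0.03],
    [0,0,0.03],
    [0,0,0.02],
    [0,0,0.01],
    [0,0,0],
    [0,0,0]
  ],
  "turn": [
    [0,0,0],
    [0,0,0],
    [0,0,0],
    [0,0,0],
    [0,0,0],
    [0,0,0],
    [0,0,0],
    [0,0,0]
  ]
}}

```text
clock: 8.38
tool_pos: [0.4571, -0.0781, 0.0304]
eef_rot: [1.0, -0.011, 0.001, 0.0]
contact_force: [0.1, -0.4, -3.4]
opening: 0.703
finger_force: 30.0
```

>>> {"api": "servo_tool", "payload": {
  "translation": [
    [0,0,0.003],
    [0,0,0.001],
    [0,0,0.001],
    [0,0,0.001],
    [0,0,0]
  ],
  "turn": [
    [0,0,0],
    [0,0,0],
    [0,0,0],
    [0,0,0],
    [0,0,0]
  ]
}}

```text
clock: 9.0
tool_pos: [0.4566, -0.078, 0.0237]
eef_rot: [1.0, -0.011, -0.0, -0.0]
contact_force: [0.1, 0.2, -3.9]
opening: 0.704
finger_force: 30.0
```

>>> {"api": "servo_tool", "payload": {
  "translation": [
    [0,0,0.0005],
    [0,0,0.0005],
    [0,0,0]
  ],
  "turn": [
    [0,0,0],
    [0,0,0],
    [0,0,0]
  ]
}}

```text
clock: 9.38
tool_pos: [0.4566, -0.078, 0.023]
eef_rot: [1.0, -0.011, 0.0, 0.0]
contact_force: [0.5, 0.1, 4.1]
opening: 0.699
finger_force: 30.0
```

>>> {"api": "servo_tool", "payload": {
  "translation": [
    [0,0,0],
    [0,0,0],
    [0,0,0],
    [0,0,-0.01],
    [0,0,-0.03],
    [0,0,-0.04],
    [0,0,-0.04],
    [0,0,-0.04],
    [0,0,0]
  ],
  "turn": [
    [0,0,0],
    [0,0,0],
    [0,0,0],
    [0,0,0],
    [0,0,0],
    [0,0,0],
    [0,0,0],
    [0,0,0],
    [0,0,0]
  ],
  "grip": 0.8
}}

```text
clock: 10.5
tool_pos: [0.4582, -0.0782, 0.1856]
eef_rot: [1.0, -0.011, 0.003, 0.0]
contact_force: [-0.1, -0.5, -0.9]
opening: 0.803
finger_force: 0.0
```

```bash
sed -i "s/blue=(.4556,-.1448,-1.2)/blue=(.4546,-.1463,-1.4)/" h.py; python3 -c "
from h import *
go(.6,.135,.2,11)
wrist(.015,.055,.4563,-.0763,.075)"
```

```text
t 10.5 turn [ 0.001 -0.006 -0.213] shift mm [ 179.9 -182.2  -14.4]
7334 z97 0.0567 all [456.3 -75.5] 132.2 99.9 -1.5
top [456.7 -77.7] 80.4 62.1 -1.4 mean [459.2 -77.8]
```

>>> {"api": "servo_tool", "payload": {
  "translation": [
    [0,0,0],
    [0,0,0],
    [0.032,-0.025,-0.002],
    [0.033,-0.025,-0.002],
    [0.033,-0.025,-0.002],
    [0.033,-0.025,-0.002],
    [0.033,-0.025,-0.002],
    [0.033,-0.025,-0.002],
    [0.031,-0.026,-0.002]
  ],
  "turn": [
    [0,0,-0.107],
    [0,0,-0.107],
    [0,0,0],
    [0,0,0],
    [0,0,0],
    [0,0,0],
    [0,0,0],
    [0,0,0],
    [0,0,0]
  ],
  "grip": 0.9
}}

```text
clock: 11.68
tool_pos: [0.6464, 0.1392, 0.1948]
eef_rot: [0.995, 0.096, -0.002, 0.0]
contact_force: [0.6, 0.2, -1.0]
opening: 0.898
finger_force: 0.0
```

>>> {"api": "servo_tool", "payload": {
  "translation": [
    [0,0,0],
    [0,0,0],
    [0,0,0]
  ],
  "turn": [
    [0,0,0],
    [0,0,0],
    [0,0,0]
  ]
}}

```text
clock: 12.05
tool_pos: [0.6457, 0.1365, 0.1962]
eef_rot: [0.995, 0.095, -0.001, 0.001]
contact_force: [-0.5, -0.4, 0.2]
opening: 0.903
finger_force: 0.0
```

```bash
python3 -c "
from h import *
wrist(.01,.038,.648,.138,.075)
go(.648,.138,.02,11)"
```

```text
4453 z97 0.0398 all [648.5 139.1] 100.9 46.2 10.8
top [648.3 139.1] 100.5 46.1 10.6 mean [651.7 139.7]
t 12.1 turn [ 0.001  0.001 -0.001] shift mm [  2.2  -0.8 176.5]
```

>>> {"api": "servo_tool", "payload": {
  "translation": [
    [0.003,-0.002,0.02],
    [0,0,0.03],
    [0,0,0.03],
    [0,0,0.03],
    [0,0,0.03],
    [0,0,0.02],
    [0,0,0.012],
    [0,0,0.006],
    [0,0,0]
  ],
  "turn": [
    [0,0,0],
    [0,0,0],
    [0,0,0],
    [0,0,0],
    [0,0,0],
    [0,0,0],
    [0,0,0],
    [0,0,0],
    [0,0,0]
  ]
}}

```text
clock: 13.22
tool_pos: [0.6494, 0.1411, 0.0189]
eef_rot: [0.995, 0.096, 0.0, -0.0]
contact_force: [0.3, -0.2, 0.3]
opening: 0.896
finger_force: 0.0
```

>>> {"api": "servo_tool", "payload": {
  "translation": [
    [0,0,0],
    [0,0,0],
    [0,0,0],
    [0,0,0],
    [0,0,0],
    [0,0,0]
  ],
  "turn": [
    [0,0,0],
    [0,0,0],
    [0,0,0],
    [0,0,0],
    [0,0,0],
    [0,0,0]
  ],
  "grip": 0.2,
  "grip_force": 30
}}

```text
clock: 13.98
tool_pos: [0.6496, 0.1405, 0.0191]
eef_rot: [0.995, 0.096, 0.0, 0.0]
contact_force: [0.7, -2.1, 3.1]
opening: 0.521
finger_force: 30.0
```

>>> {"api": "servo_tool", "payload": {
  "translation": [
    [0,0,-0.01],
    [0,0,-0.02],
    [0,0,-0.03],
    [0,0,-0.03],
    [0,0,-0.02],
    [0,0,-0.01],
    [0,0,0]
  ],
  "turn": [
    [0,0,0],
    [0,0,0],
    [0,0,0],
    [0,0,0],
    [0,0,0],
    [0,0,0],
    [0,0,0]
  ]
}}

```text
clock: 14.85
tool_pos: [0.6493, 0.1411, 0.1392]
eef_rot: [0.995, 0.096, 0.0, -0.0]
contact_force: [0.1, -0.4, -3.3]
opening: 0.52
finger_force: 30.0
```

```bash
python3 -c "
from h import *
dest('blue',-.017,.14)"
```

```text
dest 0.4542 -0.1633
t 14.85 turn [-0.    -0.001  0.217] shift mm [-187.6  309.1   -0.8]
```

>>> {"api": "servo_tool", "payload": {
  "translation": [
    [0,0,0],
    [0,0,0],
    [-0.023,0.038,0],
    [-0.024,0.039,0],
    [-0.024,0.039,0],
    [-0.024,0.039,0],
    [-0.023,0.039,0],
    [-0.023,0.039,0],
    [-0.023,0.038,0],
    [-0.023,0.038,0]
  ],
  "turn": [
    [0,0,0.109],
    [0,0,0.109],
    [0,0,0],
    [0,0,0],
    [0,0,0],
    [0,0,0],
    [0,0,0],
    [0,0,0],
    [0,0,0],
    [0,0,0]
  ]
}}

```text
clock: 16.1
tool_pos: [0.4533, -0.1642, 0.138]
eef_rot: [1.0, -0.013, -0.001, -0.0]
contact_force: [0.5, -0.6, -3.8]
opening: 0.519
finger_force: 30.0
```

>>> {"api": "servo_tool", "payload": {
  "translation": [
    [0,0,0],
    [0,0,0],
    [0,0,0]
  ],
  "turn": [
    [0,0,0],
    [0,0,0],
    [0,0,0]
  ]
}}

```text
clock: 16.48
tool_pos: [0.4553, -0.1618, 0.1384]
eef_rot: [1.0, -0.011, 0.0, -0.0]
contact_force: [-0.5, -0.0, -3.1]
opening: 0.519
finger_force: 30.0
```

```bash
python3 -c "
from h import *
dest('blue',-.017,.023)"
```

```text
dest 0.4542 -0.1633
t 16.48 turn [-0.001 -0.     0.002] shift mm [ -1.1   1.6 115.4]
```

>>> {"api": "servo_tool", "payload": {
  "translation": [
    [0,0.002,0.015],
    [0,0,0.03],
    [0,0,0.03],
    [0,0,0.02],
    [0,0,0.013],
    [0,0,0.005],
    [0,0,0.001],
    [0,0,0.001],
    [0,0,0]
  ],
  "turn": [
    [0,0,0],
    [0,0,0],
    [0,0,0],
    [0,0,0],
    [0,0,0],
    [0,0,0],
    [0,0,0],
    [0,0,0],
    [0,0,0]
  ]
}}

```text
clock: 17.6
tool_pos: [0.4548, -0.1653, 0.0242]
eef_rot: [1.0, -0.013, 0.0, 0.0]
contact_force: [-0.1, -0.0, -4.0]
opening: 0.521
finger_force: 30.0
```

>>> {"api": "servo_tool", "payload": {
  "translation": [
    [0,0,0.0005],
    [0,0,0]
  ],
  "turn": [
    [0,0,0],
    [0,0,0]
  ]
}}

```text
clock: 17.85
tool_pos: [0.4545, -0.1652, 0.0234]
eef_rot: [1.0, -0.013, 0.0, 0.0]
contact_force: [-0.7, -0.5, -2.1]
opening: 0.521
finger_force: 30.0
```

>>> {"api": "servo_tool", "payload": {
  "translation": [
    [0,0,0.0005],
    [0,0,0.0005],
    [0,0,0]
  ],
  "turn": [
    [0,0,0],
    [0,0,0],
    [0,0,0]
  ]
}}

```text
clock: 18.23
tool_pos: [0.4544, -0.1652, 0.0222]
eef_rot: [1.0, -0.013, -0.0, -0.0]
contact_force: [-0.7, 0.5, -2.4]
opening: 0.517
finger_force: 30.0
```

>>> {"api": "servo_tool", "payload": {
  "translation": [
    [0,0,0.0005],
    [0,0,0]
  ],
  "turn": [
    [0,0,0],
    [0,0,0]
  ]
}}

```text
clock: 18.48
tool_pos: [0.4544, -0.1652, 0.022]
eef_rot: [1.0, -0.013, 0.0, 0.0]
contact_force: [-0.5, 1.3, 3.5]
opening: 0.521
finger_force: 30.0
```

>>> {"api": "servo_tool", "payload": {
  "translation": [
    [0,0,0],
    [0,0,0],
    [0,0,0],
    [0,0,-0.01],
    [0,0,-0.03],
    [0,0,-0.04],
    [0,0,-0.04],
    [0,0,-0.04],
    [0,0,0]
  ],
  "turn": [
    [0,0,0],
    [0,0,0],
    [0,0,0],
    [0,0,0],
    [0,0,0],
    [0,0,0],
    [0,0,0],
    [0,0,0],
    [0,0,0]
  ],
  "grip": 0.62
}}

```text
clock: 19.6
tool_pos: [0.456, -0.1658, 0.1847]
eef_rot: [1.0, -0.013, 0.003, 0.001]
contact_force: [-0.1, 0.1, -0.4]
opening: 0.619
finger_force: 0.0
```

```bash
python3 -c "
from h import *
go(.624,.266,.2,-12)
wrist(.02,.041,.4542,-.1645,.06)
"
```

```text
t 19.6 turn [ 0.001 -0.006  0.184] shift mm [  74.6 -457.3  -15.3]
5139 z97 0.0514 all [ 454.2 -146.2] 99.9 83.3 -1.7
top [ 453.9 -146.2] 99.4 83.3 -1.7 mean [ 456.2 -161.4]
```

>>> {"api": "servo_tool", "payload": {
  "translation": [
    [0,0,-0.01],
    [0.008,-0.05,0],
    [0.008,-0.051,0],
    [0.008,-0.051,0],
    [0.008,-0.051,0],
    [0.009,-0.051,0],
    [0.009,-0.051,0],
    [0.009,-0.051,0],
    [0.008,-0.051,0],
    [0.008,-0.05,0]
  ],
  "turn": [
    [0,0,0.184],
    [0,0,0],
    [0,0,0],
    [0,0,0],
    [0,0,0],
    [0,0,0],
    [0,0,0],
    [0,0,0],
    [0,0,0],
    [0,0,0]
  ],
  "grip": 0.8
}}

```text
clock: 20.9
tool_pos: [0.622, 0.2676, 0.1898]
eef_rot: [0.995, -0.104, -0.001, 0.001]
contact_force: [1.6, -0.6, -0.8]
opening: 0.799
finger_force: 0.0
```

>>> {"api": "servo_tool", "payload": {
  "translation": [
    [0,0,0],
    [0,0,0],
    [0,0,0]
  ],
  "turn": [
    [0,0,0],
    [0,0,0],
    [0,0,0]
  ]
}}

```text
clock: 21.28
tool_pos: [0.6224, 0.2639, 0.1912]
eef_rot: [0.994, -0.106, -0.001, 0.001]
contact_force: [0.9, -0.4, 0.3]
opening: 0.801
finger_force: 0.0
```

```bash
python3 -c "
from h import *
wrist(.01,.036,.624,.266,.075)
go(.624,.266,.019,-12)"
```

```text
2736 z97 0.0371 all [624.2 266.8] 95.0 30.3 -11.3
top [624.2 266.8] 95.0 30.2 -11.3 mean [626.3 266. ]
t 21.32 turn [ 0.001  0.001 -0.002] shift mm [  1.1  -2.1 172.5]
```

>>> {"api": "servo_tool", "payload": {
  "translation": [
    [0.001,-0.003,0.02],
    [0,0,0.03],
    [0,0,0.03],
    [0,0,0.03],
    [0,0,0.03],
    [0,0,0.02],
    [0,0,0.01],
    [0,0,0.0025],
    [0,0,0]
  ],
  "turn": [
    [0,0,-0.014],
    [0,0,0],
    [0,0,0],
    [0,0,0],
    [0,0,0],
    [0,0,0],
    [0,0,0],
    [0,0,0],
    [0,0,0]
  ]
}}

```text
clock: 22.45
tool_pos: [0.6249, 0.2692, 0.02]
eef_rot: [0.995, -0.097, 0.001, -0.0]
contact_force: [-0.1, -0.1, 0.4]
opening: 0.799
finger_force: 0.0
```

>>> {"api": "servo_tool", "payload": {
  "translation": [
    [0,0,0],
    [0,0,0],
    [0,0,0],
    [0,0,0],
    [0,0,0],
    [0,0,0],
    [0,0,0]
  ],
  "turn": [
    [0,0,0],
    [0,0,0],
    [0,0,0],
    [0,0,0],
    [0,0,0],
    [0,0,0],
    [0,0,0]
  ],
  "grip": 0.1,
  "grip_force": 25
}}

```text
clock: 23.32
tool_pos: [0.6243, 0.2687, 0.0193]
eef_rot: [0.995, -0.097, 0.0, 0.0]
contact_force: [0.2, -0.5, 2.3]
opening: 0.34
finger_force: 25.0
```

>>> {"api": "servo_tool", "payload": {
  "translation": [
    [0,0,-0.01],
    [0,0,-0.02],
    [0,0,-0.03],
    [0,0,-0.03],
    [0,0,-0.02],
    [0,0,-0.01],
    [0,0,0]
  ],
  "turn": [
    [0,0,0],
    [0,0,0],
    [0,0,0],
    [0,0,0],
    [0,0,0],
    [0,0,0],
    [0,0,0]
  ]
}}

```text
clock: 24.2
tool_pos: [0.6245, 0.2692, 0.1397]
eef_rot: [0.995, -0.097, 0.0, -0.0]
contact_force: [0.4, 0.1, -1.0]
opening: 0.338
finger_force: 25.0
```

```bash
python3 -c "
from h import *
dest('blue',-.087,.14)"
```

```text
dest 0.4525 -0.2333
t 24.2 turn [-0.    -0.001 -0.171] shift mm [-1.596e+02  5.065e+02 -3.000e-01]
```

>>> {"api": "servo_tool", "payload": {
  "translation": [
    [0,0,0],
    [-0.014,0.045,0],
    [-0.014,0.045,0],
    [-0.014,0.045,0],
    [-0.014,0.045,0],
    [-0.014,0.045,0],
    [-0.014,0.045,0],
    [-0.014,0.045,0],
    [-0.014,0.045,0],
    [-0.014,0.045,0]
  ],
  "turn": [
    [0,0,-0.171],
    [0,0,0],
    [0,0,0],
    [0,0,0],
    [0,0,0],
    [0,0,0],
    [0,0,0],
    [0,0,0],
    [0,0,0],
    [0,0,0]
  ]
}}

```text
clock: 25.45
tool_pos: [0.4874, -0.134, 0.1383]
eef_rot: [1.0, -0.012, -0.001, -0.0]
contact_force: [0.5, -1.0, -0.7]
opening: 0.337
finger_force: 25.0
```

>>> {"api": "servo_tool", "payload": {
  "translation": [
    [-0.014,0.045,0],
    [-0.014,0.045,0],
    [-0.006,0.012,0],
    [0,0,0],
    [0,0,0],
    [0,0,0]
  ],
  "turn": [
    [0,0,0],
    [0,0,0],
    [0,0,0],
    [0,0,0],
    [0,0,0],
    [0,0,0]
  ]
}}

```text
clock: 26.2
tool_pos: [0.4529, -0.2322, 0.1391]
eef_rot: [1.0, -0.011, 0.0, -0.0]
contact_force: [-0.2, 0.6, -0.6]
opening: 0.341
finger_force: 25.0
```

```bash
python3 -c "
from h import *
dest('blue',-.087,.023)
s,W=cloud('wrist'); cv2.imwrite('pics/w3.png',s['img'][:,:,::-1])
hsv=cv2.cvtColor(s['img'],cv2.COLOR_RGB2HSV); c=cv2.inRange(hsv,(100,100,40),(125,255,255))
m=(c>0)&(W[...,2]<.03)&(abs(W[...,0]-.456)<.12)&(abs(W[...,1]+.145)<.18); p=W[m]; print(len(p),rect(p[p[:,2]>.012][:,:2]))
"
```

```text
dest 0.4525 -0.2333
t 26.2 turn [-0.001 -0.     0.003] shift mm [ -0.4   1.1 116.1]
14787 (array([ 454.6, -145.8]), 240.0, 132.1, 88.6)
```

View pics/w3.png

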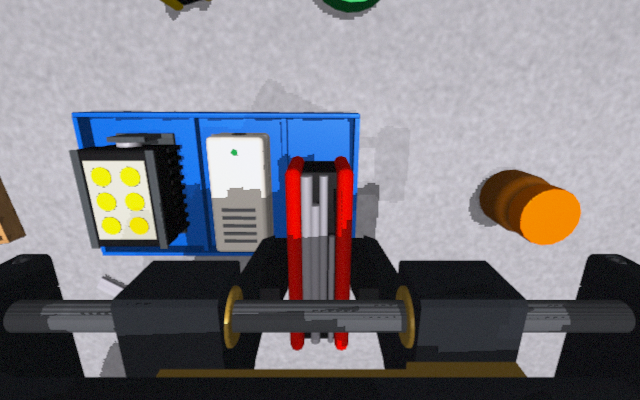

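The picture shows spotlight (130,195) and adapter (238,190) seated in their compartments, and the red set held over the narrow one (320,250), with the tray unmoved.

>>> {"api": "servo_tool", "payload": {
  "translation": [
    [0,0.001,0.015],
    [0,0,0.03],
    [0,0,0.03],
    [0,0,0.02],
    [0,0,0.013],
    [0,0,0.005],
    [0,0,0.001],
    [0,0,0.001],
    [0,0,0]
  ],
  "turn": [
    [0,0,0],
    [0,0,0],
    [0,0,0],
    [0,0,0],
    [0,0,0],
    [0,0,0],
    [0,0,0],
    [0,0,0],
    [0,0,0]
  ]
}}

```text
clock: 27.38
tool_pos: [0.4524, -0.2351, 0.0247]
eef_rot: [1.0, -0.012, 0.001, 0.0]
contact_force: [-0.3, 0.8, -1.6]
opening: 0.342
finger_force: 25.0
```

>>> {"api": "servo_tool", "payload": {
  "translation": [
    [0,0,0.0005],
    [0,0,0.0005],
    [0,0,0]
  ],
  "turn": [
    [0,0,0],
    [0,0,0],
    [0,0,0]
  ]
}}

```text
clock: 27.75
tool_pos: [0.4521, -0.235, 0.0233]
eef_rot: [1.0, -0.012, 0.0, -0.0]
contact_force: [0.4, -0.6, -1.8]
opening: 0.338
finger_force: 25.0
```

>>> {"api": "servo_tool", "payload": {
  "translation": [
    [0,0,0.0005],
    [0,0,0.0005],
    [0,0,0]
  ],
  "turn": [
    [0,0,0],
    [0,0,0],
    [0,0,0]
  ]
}}

```text
clock: 28.12
tool_pos: [0.4521, -0.235, 0.0222]
eef_rot: [1.0, -0.012, 0.0, -0.0]
contact_force: [0.1, -0.4, -0.2]
opening: 0.338
finger_force: 25.0
```

>>> {"api": "servo_tool", "payload": {
  "translation": [
    [0,0,0.0005],
    [0,0,0]
  ],
  "turn": [
    [0,0,0],
    [0,0,0]
  ]
}}

```text
clock: 28.38
tool_pos: [0.4521, -0.235, 0.0222]
eef_rot: [1.0, -0.012, 0.0, 0.0]
contact_force: [-0.6, 1.1, 6.2]
opening: 0.335
finger_force: 25.0
```

>>> {"api": "servo_tool", "payload": {
  "translation": [
    [0,0,0],
    [0,0,0],
    [0,0,0],
    [0,0,-0.01],
    [0,0,-0.03],
    [0,0,-0.04],
    [0,0,-0.04],
    [0,0,-0.04],
    [0,0,0]
  ],
  "turn": [
    [0,0,0],
    [0,0,0],
    [0,0,0],
    [0,0,0],
    [0,0,0],
    [0,0,0],
    [0,0,0],
    [0,0,0],
    [0,0,0]
  ],
  "grip": 0.44
}}

```text
clock: 29.5
tool_pos: [0.4536, -0.2359, 0.1849]
eef_rot: [1.0, -0.012, 0.003, 0.001]
contact_force: [0.0, 0.7, -0.1]
opening: 0.439
finger_force: 0.0
```

```bash
python3 -c "
from h import *
go(.656,.001,.2,6.4)
wrist(.02,.039,.4525,-.234,.052)
"
```

```text
t 29.5 turn [ 0.003 -0.006 -0.136] shift mm [ 227.5 -212.8  -15.1]
3203 z97 0.0409 all [ 452.8 -223.3] 94.7 82.5 -1.5
top [ 452.9 -215.9] 94.7 67.6 -1.4 mean [ 454.4 -230.4]
```

>>> {"api": "servo_tool", "payload": {
  "translation": [
    [0,0,-0.01],
    [0.028,-0.027,0],
    [0.029,-0.027,0],
    [0.029,-0.027,0],
    [0.029,-0.027,0],
    [0.029,-0.027,0],
    [0.029,-0.027,0],
    [0.028,-0.026,0],
    [0.026,-0.025,0]
  ],
  "turn": [
    [0,0,-0.136],
    [0,0,0],
    [0,0,0],
    [0,0,0],
    [0,0,0],
    [0,0,0],
    [0,0,0],
    [0,0,0],
    [0,0,0]
  ],
  "grip": 0.8
}}

```text
clock: 30.68
tool_pos: [0.6535, 0.0032, 0.1898]
eef_rot: [0.998, 0.056, -0.002, -0.0]
contact_force: [0.8, 0.2, -0.5]
opening: 0.799
finger_force: 0.0
```

>>> {"api": "servo_tool", "payload": {
  "translation": [
    [0,0,0],
    [0,0,0],
    [0,0,0]
  ],
  "turn": [
    [0,0,0],
    [0,0,0],
    [0,0,0]
  ]
}}

```text
clock: 31.05
tool_pos: [0.6528, 0.0002, 0.1913]
eef_rot: [0.998, 0.055, -0.001, 0.001]
contact_force: [-0.2, 0.0, 1.0]
opening: 0.801
finger_force: 0.0
```

```bash
python3 -c "
from h import *
wrist(.004,.06,.656,.001,.06)
go(.656,.001,.03,6.4)"
```

```text
4182 z97 0.0614 all [657.    1.8] 78.9 78.8 -83.5
top [656.8   1.5] 33.3 32.9 -11.6 mean [657.7   1.6]
t 31.1 turn [ 0.001  0.001 -0.002] shift mm [  3.   -0.3 161.4]
```

>>> {"api": "servo_tool", "payload": {
  "translation": [
    [0.004,-0.001,0.02],
    [0,0,0.03],
    [0,0,0.03],
    [0,0,0.03],
    [0,0,0.03],
    [0,0,0.015],
    [0,0,0.008],
    [0,0,0.002],
    [0,0,0]
  ],
  "turn": [
    [0,0,0],
    [0,0,0],
    [0,0,0],
    [0,0,0],
    [0,0,0],
    [0,0,0],
    [0,0,0],
    [0,0,0],
    [0,0,0]
  ]
}}

```text
clock: 32.22
tool_pos: [0.6584, 0.0035, 0.0275]
eef_rot: [0.998, 0.056, 0.001, 0.0]
contact_force: [-0.1, -0.2, -0.5]
opening: 0.8
finger_force: 0.0
```

>>> {"api": "servo_tool", "payload": {
  "translation": [
    [0,0,0],
    [0,0,0],
    [0,0,0],
    [0,0,0],
    [0,0,0],
    [0,0,0],
    [0,0,0]
  ],
  "turn": [
    [0,0,0],
    [0,0,0],
    [0,0,0],
    [0,0,0],
    [0,0,0],
    [0,0,0],
    [0,0,0]
  ],
  "grip": 0.1,
  "grip_force": 35
}}

```text
clock: 33.1
tool_pos: [0.6579, 0.0028, 0.0269]
eef_rot: [0.998, 0.056, 0.0, 0.0]
contact_force: [0.5, -2.0, 1.7]
opening: 0.379
finger_force: 35.0
```

>>> {"api": "servo_tool", "payload": {
  "translation": [
    [0,0,-0.01],
    [0,0,-0.02],
    [0,0,-0.03],
    [0,0,-0.03],
    [0,0,-0.02],
    [0,0,-0.01],
    [0,0,0]
  ],
  "turn": [
    [0,0,0],
    [0,0,0],
    [0,0,0],
    [0,0,0],
    [0,0,0],
    [0,0,0],
    [0,0,0]
  ]
}}

```text
clock: 33.98
tool_pos: [0.658, 0.0037, 0.1476]
eef_rot: [0.998, 0.056, 0.001, -0.0]
contact_force: [-0.4, 0.0, -3.6]
opening: 0.373
finger_force: 35.0
```

```bash
sed -i "s/carton=(.462,.158,6.4)/carton=(.4615,.1585,6.5)/" h.py; python3 -c "
from h import *
dest('carton',.033,.147)"
```

```text
dest 0.4578 0.1913
t 33.98 turn [-0.    -0.001 -0.001] shift mm [-177.7 -209.     0.6]
```

>>> {"api": "servo_tool", "payload": {
  "translation": [
    [-0.022,-0.026,0],
    [-0.022,-0.026,0],
    [-0.022,-0.026,0],
    [-0.022,-0.026,0],
    [-0.022,-0.026,0],
    [-0.022,-0.026,0],
    [-0.022,-0.026,0],
    [-0.022,-0.026,0],
    [0,0,0],
    [0,0,0]
  ],
  "turn": [
    [0,0,0],
    [0,0,0],
    [0,0,0],
    [0,0,0],
    [0,0,0],
    [0,0,0],
    [0,0,0],
    [0,0,0],
    [0,0,0],
    [0,0,0]
  ]
}}

```text
clock: 35.22
tool_pos: [0.46, 0.1902, 0.1465]
eef_rot: [0.998, 0.056, 0.0, 0.0]
contact_force: [0.0, -0.3, -3.4]
opening: 0.373
finger_force: 35.0
```

>>> {"api": "servo_tool", "payload": {
  "translation": [
    [0,0,0],
    [0,0,0]
  ],
  "turn": [
    [0,0,0],
    [0,0,0]
  ]
}}

```text
clock: 35.48
tool_pos: [0.4602, 0.1898, 0.1466]
eef_rot: [0.998, 0.055, 0.0, 0.0]
contact_force: [-0.7, -0.3, -3.9]
opening: 0.373
finger_force: 35.0
```

```bash
python3 -c "
from h import *
dest('carton',.033,.030)
s,W=cloud('wrist'); cv2.imwrite('pics/w4.png',s['img'][:,:,::-1])
hsv=cv2.cvtColor(s['img'],cv2.COLOR_RGB2HSV); c=cv2.inRange(hsv,(6,60,40),(24,255,255))
m=(c>0)&(W[...,2]<.03)&(W[...,2]>.0125)&(abs(W[...,0]-.46)<.12)&(abs(W[...,1]-.158)<.14); p=W[m]; print(len(p),rect(p[:,:2]))
"
```

```text
dest 0.4578 0.1913
t 35.48 turn [ 0.    -0.    -0.003] shift mm [ -2.3  -1.8 116.6]
3193 (array([461.8, 158.3]), 182.6, 131.7, -83.4)
```

View pics/w4.png

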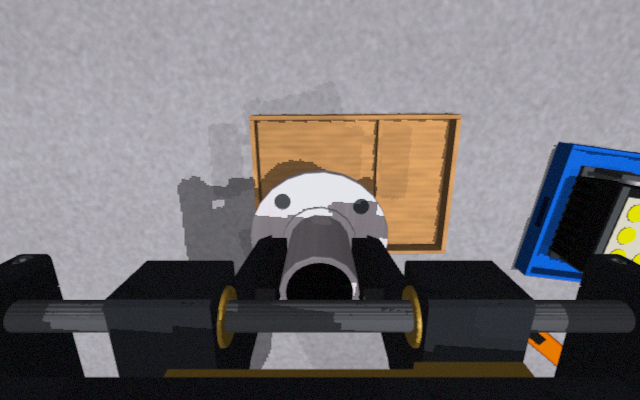

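Picture: carton at (355,185), wide compartment on the left, pole base held above it upright (flange at 320,210).

>>> {"api": "servo_tool", "payload": {
  "translation": [
    [-0.002,-0.001,0.015],
    [0,0,0.03],
    [0,0,0.03],
    [0,0,0.02],
    [0,0,0.013],
    [0,0,0.005],
    [0,0,0.001],
    [0,0,0.001],
    [0,0,0]
  ],
  "turn": [
    [0,0,0],
    [0,0,0],
    [0,0,0],
    [0,0,0],
    [0,0,0],
    [0,0,0],
    [0,0,0],
    [0,0,0],
    [0,0,0]
  ]
}}

```text
clock: 36.65
tool_pos: [0.4578, 0.1914, 0.0322]
eef_rot: [0.998, 0.056, 0.0, -0.0]
contact_force: [-0.3, -0.3, -4.1]
opening: 0.375
finger_force: 35.0
```

>>> {"api": "servo_tool", "payload": {
  "translation": [
    [0,0,0.0005],
    [0,0,0.0005],
    [0,0,0]
  ],
  "turn": [
    [0,0,0],
    [0,0,0],
    [0,0,0]
  ]
}}

```text
clock: 37.02
tool_pos: [0.4575, 0.1913, 0.0307]
eef_rot: [0.998, 0.056, 0.0, 0.0]
contact_force: [0.6, 0.3, -4.0]
opening: 0.375
finger_force: 35.0
```

>>> {"api": "servo_tool", "payload": {
  "translation": [
    [0,0,0.0005],
    [0,0,0.0005],
    [0,0,0]
  ],
  "turn": [
    [0,0,0],
    [0,0,0],
    [0,0,0]
  ]
}}

```text
clock: 37.4
tool_pos: [0.4575, 0.1913, 0.0298]
eef_rot: [0.998, 0.056, 0.0, -0.0]
contact_force: [-0.1, -0.4, -1.6]
opening: 0.378
finger_force: 35.0
```

>>> {"api": "servo_tool", "payload": {
  "translation": [
    [0,0,0.0005],
    [0,0,0]
  ],
  "turn": [
    [0,0,0],
    [0,0,0]
  ]
}}

```text
clock: 37.65
tool_pos: [0.4575, 0.1913, 0.0298]
eef_rot: [0.998, 0.056, 0.0, -0.0]
contact_force: [-1.4, -1.0, 5.3]
opening: 0.376
finger_force: 35.0
```

>>> {"api": "servo_tool", "payload": {
  "translation": [
    [0,0,0],
    [0,0,0],
    [0,0,0],
    [0,0,-0.01],
    [0,0,-0.03],
    [0,0,-0.04],
    [0,0,-0.04],
    [0,0,-0.04],
    [0,0,0]
  ],
  "turn": [
    [0,0,0],
    [0,0,0],
    [0,0,0],
    [0,0,0],
    [0,0,0],
    [0,0,0],
    [0,0,0],
    [0,0,0],
    [0,0,0]
  ],
  "grip": 0.55
}}

```text
clock: 38.78
tool_pos: [0.4592, 0.1919, 0.1923]
eef_rot: [0.998, 0.056, 0.003, -0.001]
contact_force: [-0.4, 0.6, 0.0]
opening: 0.549
finger_force: 0.0
```

```bash
python3 -c "
from h import *
go(.654,-.123,.19,13)
wrist(.02,.063,.4578,.1913,.06)
"
```

```text
t 38.77 turn [-0.002 -0.006 -0.115] shift mm [119.  350.7   2.3]
1255 z97 0.0648 all [455.3 211.7] 73.6 33.2 -87.3
top [456.4 191.5] 33.1 32.8 64.9 mean [457.2 191.5]
```

>>> {"api": "servo_tool", "payload": {
  "translation": [
    [0,0,0],
    [0.013,0.039,0],
    [0.013,0.039,0],
    [0.013,0.039,0],
    [0.013,0.039,0],
    [0.013,0.039,0],
    [0.013,0.039,0],
    [0.013,0.039,0],
    [0.014,0.039,0],
    [0.014,0.039,0]
  ],
  "turn": [
    [0,0,-0.115],
    [0,0,0],
    [0,0,0],
    [0,0,0],
    [0,0,0],
    [0,0,0],
    [0,0,0],
    [0,0,0],
    [0,0,0],
    [0,0,0]
  ],
  "grip": 0.8
}}

```text
clock: 40.08
tool_pos: [0.6519, -0.1248, 0.1873]
eef_rot: [0.994, 0.113, -0.002, -0.001]
contact_force: [0.1, 0.1, -0.2]
opening: 0.801
finger_force: 0.0
```

>>> {"api": "servo_tool", "payload": {
  "translation": [
    [0,0,0],
    [0,0,0],
    [0,0,0]
  ],
  "turn": [
    [0,0,0],
    [0,0,0],
    [0,0,0]
  ]
}}

```text
clock: 40.45
tool_pos: [0.6516, -0.1218, 0.1886]
eef_rot: [0.993, 0.114, -0.001, -0.001]
contact_force: [-0.4, 0.2, 0.7]
opening: 0.801
finger_force: 0.0
```

```bash
python3 -c "
from h import *
wrist(.01,.04,.654,-.123,.075)
go(.654,-.123,.02,13)"
```

```text
3496 z97 0.0412 all [ 653.8 -123.3] 103.1 34.0 13.8
top [ 653.8 -123.2] 103.1 34.0 13.9 mean [ 656.3 -122.8]
t 40.5 turn [-0.001  0.001  0.002] shift mm [  1.9   1.4 168.9]
```

>>> {"api": "servo_tool", "payload": {
  "translation": [
    [0.002,0.0015,0.02],
    [0,0,0.03],
    [0,0,0.03],
    [0,0,0.03],
    [0,0,0.03],
    [0,0,0.018],
    [0,0,0.009],
    [0,0,0.002],
    [0,0,0]
  ],
  "turn": [
    [0,0,-0.013],
    [0,0,0],
    [0,0,0],
    [0,0,0],
    [0,0,0],
    [0,0,0],
    [0,0,0],
    [0,0,0],
    [0,0,0]
  ]
}}

```text
clock: 41.62
tool_pos: [0.6554, -0.1251, 0.021]
eef_rot: [0.993, 0.12, 0.001, 0.0]
contact_force: [-0.5, -0.3, -0.5]
opening: 0.804
finger_force: 0.0
```

>>> {"api": "servo_tool", "payload": {
  "translation": [
    [0,0,0],
    [0,0,0],
    [0,0,0],
    [0,0,0],
    [0,0,0],
    [0,0,0],
    [0,0,0]
  ],
  "turn": [
    [0,0,0],
    [0,0,0],
    [0,0,0],
    [0,0,0],
    [0,0,0],
    [0,0,0],
    [0,0,0]
  ],
  "grip": 0.1,
  "grip_force": 25
}}

```text
clock: 42.5
tool_pos: [0.6547, -0.1248, 0.0204]
eef_rot: [0.993, 0.12, 0.0, -0.0]
contact_force: [0.1, 1.7, 2.8]
opening: 0.386
finger_force: 25.0
```

>>> {"api": "servo_tool", "payload": {
  "translation": [
    [0,0,-0.01],
    [0,0,-0.02],
    [0,0,-0.03],
    [0,0,-0.03],
    [0,0,-0.02],
    [0,0,-0.01],
    [0,0,0]
  ],
  "turn": [
    [0,0,0],
    [0,0,0],
    [0,0,0],
    [0,0,0],
    [0,0,0],
    [0,0,0],
    [0,0,0]
  ]
}}

```text
clock: 43.38
tool_pos: [0.6548, -0.1251, 0.1407]
eef_rot: [0.993, 0.12, 0.0, 0.0]
contact_force: [-0.2, -0.5, -1.5]
opening: 0.385
finger_force: 25.0
```

```bash
python3 -c "
from h import *
dest('carton',-.056,.14)"
```

```text
dest 0.4678 0.1029
t 43.38 turn [ 0.    -0.001  0.126] shift mm [-160.  -247.6    0.7]
```

>>> {"api": "servo_tool", "payload": {
  "translation": [
    [0,0,0],
    [-0.02,-0.031,0],
    [-0.02,-0.031,0],
    [-0.02,-0.031,0],
    [-0.02,-0.031,0],
    [-0.02,-0.031,0],
    [-0.02,-0.031,0],
    [-0.02,-0.031,0],
    [-0.02,-0.03,0],
    [0,0,0]
  ],
  "turn": [
    [0,0,0.126],
    [0,0,0],
    [0,0,0],
    [0,0,0],
    [0,0,0],
    [0,0,0],
    [0,0,0],
    [0,0,0],
    [0,0,0],
    [0,0,0]
  ]
}}

```text
clock: 44.62
tool_pos: [0.4649, 0.1047, 0.1393]
eef_rot: [0.998, 0.06, -0.002, -0.0]
contact_force: [0.2, -0.2, -1.9]
opening: 0.384
finger_force: 25.0
```

>>> {"api": "servo_tool", "payload": {
  "translation": [
    [0,0,0],
    [0,0,0]
  ],
  "turn": [
    [0,0,0],
    [0,0,0]
  ]
}}

```text
clock: 44.88
tool_pos: [0.4684, 0.1011, 0.14]
eef_rot: [0.998, 0.056, 0.0, 0.0]
contact_force: [0.0, -0.1, -1.9]
opening: 0.386
finger_force: 25.0
```

```bash
python3 -c "
from h import *
dest('carton',-.056,.0234)
s,W=cloud('wrist'); cv2.imwrite('pics/w5.png',s['img'][:,:,::-1])
hsv=cv2.cvtColor(s['img'],cv2.COLOR_RGB2HSV); c=cv2.inRange(hsv,(6,60,40),(24,255,255))
m=(c>0)&(W[...,2]<.025)&(W[...,2]>.0125)&(abs(W[...,0]-.46)<.12)&(abs(W[...,1]-.158)<.14); p=W[m]; print(len(p),rect(p[:,:2]))
"
```

```text
dest 0.4678 0.1029
t 44.88 turn [ 0.001 -0.    -0.002] shift mm [ -0.4  -1.8 116.6]
3139 (array([462. , 158.7]), 182.5, 131.4, -83.1)
```

View pics/w5.png

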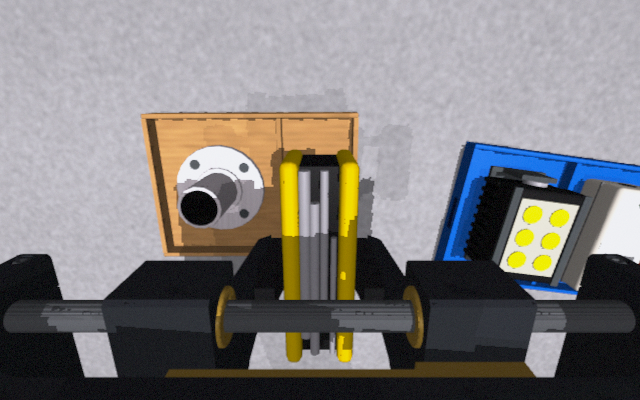

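Picture: pole base flat in the wide compartment (220,190); yellow set held over the narrow one (320,250).

>>> {"api": "servo_tool", "payload": {
  "translation": [
    [0,-0.001,0.015],
    [0,0,0.03],
    [0,0,0.03],
    [0,0,0.02],
    [0,0,0.013],
    [0,0,0.005],
    [0,0,0.001],
    [0,0,0.001],
    [0,0,0]
  ],
  "turn": [
    [0,0,0],
    [0,0,0],
    [0,0,0],
    [0,0,0],
    [0,0,0],
    [0,0,0],
    [0,0,0],
    [0,0,0],
    [0,0,0]
  ]
}}

```text
clock: 46.05
tool_pos: [0.4678, 0.1033, 0.0257]
eef_rot: [0.998, 0.057, 0.0, -0.0]
contact_force: [0.7, -0.5, -1.3]
opening: 0.382
finger_force: 25.0
```

>>> {"api": "servo_tool", "payload": {
  "translation": [
    [0,0,0.0005],
    [0,0,0.0005],
    [0,0,0]
  ],
  "turn": [
    [0,0,0],
    [0,0,0],
    [0,0,0]
  ]
}}

```text
clock: 46.42
tool_pos: [0.4676, 0.1033, 0.0242]
eef_rot: [0.998, 0.057, 0.0, -0.0]
contact_force: [-0.1, 0.6, -1.3]
opening: 0.384
finger_force: 25.0
```

>>> {"api": "servo_tool", "payload": {
  "translation": [
    [0,0,0.0005],
    [0,0,0.0005],
    [0,0,0]
  ],
  "turn": [
    [0,0,0],
    [0,0,0],
    [0,0,0]
  ]
}}

```text
clock: 46.8
tool_pos: [0.4676, 0.1033, 0.0233]
eef_rot: [0.998, 0.057, 0.0, -0.0]
contact_force: [-1.0, 0.0, 0.5]
opening: 0.385
finger_force: 25.0
```

>>> {"api": "servo_tool", "payload": {
  "translation": [
    [0,0,0.0005],
    [0,0,0]
  ],
  "turn": [
    [0,0,0],
    [0,0,0]
  ]
}}

```text
clock: 47.05
tool_pos: [0.4676, 0.1032, 0.0233]
eef_rot: [0.998, 0.057, 0.0, -0.0]
contact_force: [-1.0, 0.1, 6.7]
opening: 0.386
finger_force: 25.0
```

>>> {"api": "servo_tool", "payload": {
  "translation": [
    [0,0,0],
    [0,0,0],
    [0,0,0],
    [0,0,-0.01],
    [0,0,-0.03],
    [0,0,-0.04],
    [0,0,-0.04],
    [0,0,-0.04],
    [0,0,-0.02]
  ],
  "turn": [
    [0,0,0],
    [0,0,0],
    [0,0,0],
    [0,0,0],
    [0,0,0],
    [0,0,0],
    [0,0,0],
    [0,0,0],
    [0,0,0]
  ],
  "grip": 0.5
}}

```text
clock: 48.18
tool_pos: [0.4681, 0.1033, 0.2054]
eef_rot: [0.998, 0.057, 0.002, -0.0]
contact_force: [0.1, 0.5, -0.7]
opening: 0.5
finger_force: 0.0
```

>>> {"api": "servo_tool", "payload": {
  "translation": [
    [0,0.03,-0.02],
    [0,0.03,-0.02],
    [0,0.03,-0.02],
    [0,0.02,0],
    [0,0,0],
    [0,0,0],
    [0,0,0]
  ],
  "turn": [
    [0,0,0],
    [0,0,0],
    [0,0,0],
    [0,0,0],
    [0,0,0],
    [0,0,0],
    [0,0,0]
  ]
}}

```text
clock: 49.05
tool_pos: [0.4797, -0.0047, 0.2625]
eef_rot: [0.998, 0.058, -0.0, -0.0]
contact_force: [-0.5, 0.3, -0.1]
opening: 0.503
finger_force: 0.0
```

```bash
python3 -c "
from h import *
s,W=cloud('wrist'); cv2.imwrite('pics/w6.png',s['img'][:,:,::-1])
for n,tr,ly,h,w in (('spot','blue',.07,.055,.044),('adapter','blue',-.017,.041,.034),('red','blue',-.087,.039,.026),('pole','carton',.033,.063,.05),('yellow','carton',-.056,.043,.029)):
  x,y,a=TR[tr]; t=np.deg2rad(a); d=W-np.array([x,y,0]); A=d[...,0]*np.cos(t)+d[...,1]*np.sin(t); B=-d[...,0]*np.sin(t)+d[...,1]*np.cos(t)-ly
  m=(abs(A)<.06)&(abs(B)<w)&(W[...,2]>h-.01)&(W[...,2]<.1); q=np.c_[A[m],B[m],W[m][:,2]]
  g=np.linalg.lstsq(np.c_[q[:,:2],np.ones(len(q))],q[:,2],rcond=None)[0]
  print(n,len(q),'z97',np.percentile(q[:,2],97).round(4),'local',rect(q[:,:2]),'tilt',g[:2].round(3))
s=optics.snapshot('scene'); cv2.imwrite('pics/s6.png',s['img'][:,:,::-1])
"
```

```text
spot 3481 z97 0.057 local (array([ 0.2, -1.4]), 80.6, 62.5, 0.3) tilt [-0.009 -0.01 ]
adapter 2972 z97 0.0429 local (array([-1.1, -0.8]), 100.0, 46.3, -0.6) tilt [-0.007 -0.053]
red 1946 z97 0.0404 local (array([-0.3, -0.7]), 95.1, 31.1, 0.1) tilt [-0.005 -0.052]
pole 799 z97 0.0649 local (array([-1.3, -0.3]), 33.3, 33.2, 72.3) tilt [-0.038  0.109]
yellow 2455 z97 0.0442 local (array([-0.7,  0.5]), 102.8, 34.5, 0.1) tilt [-0.003  0.05 ]
```

View pics/w6.png

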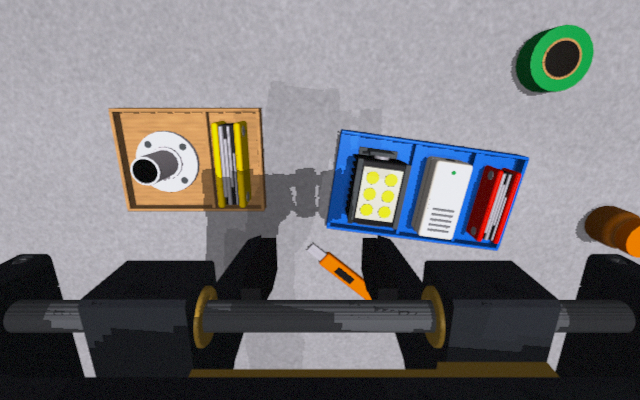

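View pics/s6.png

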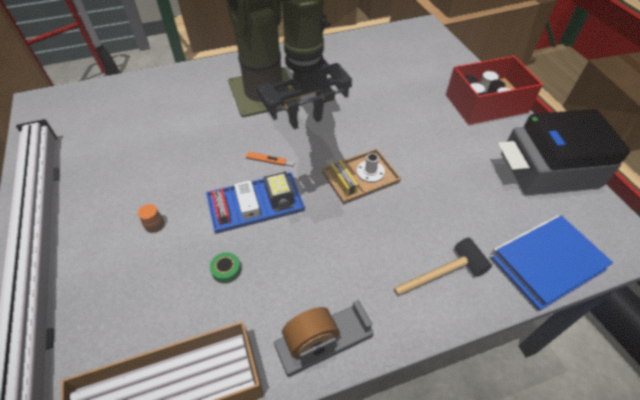

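All five parts are seated and centred to within about 2 mm: spotlight (378,190), adapter (443,195), red keys (493,205), pole base (165,160) and yellow keys (228,165) in the wrist view. The jar, tape roll and trays are where they stood.

```bash
python3 -c "
from plant import r
print(r.finish_job())"
```

```text
the job is handed in; nothing more can be done
None
```

Both kits are made up and the job is handed in at about 49 s on the robot's clock; my final images showed all five parts seated in their compartments and the trays, jar and tape roll where they stood, though the hand-in returned no verdict.

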